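# Snap the boxwood cap onto the hand press's post

### The arm

A 6-joint arm with a two-finger parallel gripper is mounted at the origin on the work surface. World frame = base frame: x ahead of the robot, y to its left, z up, the work surface at z = 0. Lengths are in mm, angles in rad, forces in N, time in s.
With the tool pointing down it reaches from about 275 to 750 mm from the base axis. Payload 10.2 kg.
Tool frame: the origin (TCP) lies on the front face of the gripper's body, between the roots of the fingers; the fingertips stand 73 mm ahead of it and the grasp point (between the pads) lies 54 mm ahead of it; z points along the fingers, y is the line along which they close (so a half turn about z gives the same grasp; the last joint's range is limited). The gripper opens to 85 mm and grips with 20 to 120 N. Pads are 22 mm wide; open, the fingers measure 114 mm over their backs; the gripper's body (76 mm by 85 mm) begins 54 mm behind the grasp point. The pads swing forward as they close: fully open they stand 13 mm farther back than shut.
Start: joints at [1.048, 0.313, 1.498, -0, 1.331, -0.223], TCP at [155.061, 501.585, 303.894] pointing down, gripper open.
Joint ranges: [-2.94, 2.94], [-0.97, 2.17], [0.19, 2.56], [-1.23, 4.37], [0.02, 3.11], [-2.88, 2.88]. Speed limits (rad/s): [2.39, 2.39, 3.01, 3.14, 3.14, 3.14].

### API

Orientations are given as a unit quaternion [w, x, y, z].
In Python, from rig import * gives the robot as it stands.
- The arm moves only by the tool step_arm, never from a script. Its argument "plan" is a list of rows, each an object with "offset": the shift along the tool's x, y, z in cm, a list of three; "rot": the turn, a rotation vector about the tool's x, y, z in degrees, a list of three; "gripper": the finger opening in cm, from 0 to 8.54. In form: [{"offset": [x, y, z], "rot": [wx, wy, wz], "gripper": gripper}, ...]. A call has 1 to 12 rows; each row is the pose to reach, as a shift and turn from the pose commanded when the call began, along the tool's axes at that moment; what a row does not reach only later rows make up. A row lasts 1/10 s, in which the tool goes at most 50 mm and 8.59 degrees, less where a joint would pass 70% of its speed; a pose out of reach is approached as far as the arm can. A call with a gripper value outside its range is refused whole. The fingers move at their own pace and stop on an object; "squeeze" is the grip in N (left out, the last holds). Time passes only in rows, so rows that repeat a pose let the fingers close. It gives the time, the measured TCP pose, the force, the opening and the grip force at its end, in the units of the state.
- sense(): the state, without advancing time (a new reading comes with each control period).
- capture(name): name is "scene" or "top"; returns a dict with "color" (420x560x3 uint8, red, green, blue), "depth" (420x560 float32, mm along the optical axis (not along the pixel's ray), 0 where there is no reading), "vertical_fov" (degrees; the focal length in pixels is half the picture's height over the tangent of half this angle, whatever the lens; pixels are square), "cx", "cy" (the principal point, pixels), "rvec" (rotation vector, rad) and "tvec" (3), from world to camera coordinates, as OpenCV has them. Camera axes: x right, y down, z forward; pixel columns grow to the right and rows downward; lengths in mm; the calibration is good to about 2 mm. A picture is of the moment at which its call begins.
- finish_job(): hands the job in; it is judged then, once.
The state is a dict: "time_s": time; "joints": joint angles; "dq": joint speeds; "tau": joint torques, N m; "eef_pos": TCP position; "ee_rot": TCP orientation; "force": force on the tool from outside, world axes, zero at the start; "wrist_torque": the same for the moment, N m; "grip_width": opening from 0.0 (shut) to 1.0 (fully open); "grip_force": force on a finger pad.
Only numpy, scipy, OpenCV 4.12 (cv2) and the standard library are available. Lean on these libraries where they do the work, as an engineer would, in place of code of your own. Each camera call takes 0.05 s, during which the arm holds its last target. There are 200 camera calls.

### The job

Get the little hand press ready to be put away: push its sprung lever down until the catch holds it, which raises the brass post, and take your hand off it. Then pick up the turned boxwood cap, snap it down over the post until it clicks and sits fully home on its seat, and keep pressing: finish while still holding the cap and pushing it down firmly on the seat, without letting go. Leave the sake cup, the candle holder and the stack of trays as they are.

Things in the scene. Friction and masses are not known exactly. Their poses are not given: they have to be found in the camera images.
- press: Cast iron hand press on a teak stand, fixed. Stand 230 (x) x 240 (y) x 30 mm, middle at x -5, y +35 mm of the origin; iron plate on it, top at 42 mm. Origin: table height, under the post's axis; z up, x from the lever's handle end to its hinge, y from post to lever. Lever along x at y +85 mm. A spring catch on a block at x -25, y 94 to 134 mm, 111 mm high, snaps over a striker on the lever.
- hinge (a point): Middle of the lever's hinge axis (along the press's y), between two iron cheeks 96 mm high: at x +75, y +85 mm of the press, 85 mm above the table.
- lever (a joint): Lever angle, rad: 0 raised (rest, 0.42 above level), 0.42 level, hard stop 0.425. A spring returns it (2 N at the handle at first, 4 N at the bottom). From 0.19 the catch adds drag, to about 8 N in all at the handle; at about 0.40 it clicks over. Let go then, the lever springs back a little and stays held at about 0.396. It lifts the post 35 mm per rad.
- handle (a point): Middle of the lever's teak cross handle, a bar 22 mm thick and 56 mm long along the press's y, 170 mm from the hinge axis: 154 mm above the table when raised, 85 mm when down; it moves 15 mm towards the press's -x on the way down. Push on it from above.
- seat (a point): Middle of the top face of the round iron seat (38 mm across, 10 mm high) on the press, 52 mm above the table, axes as the press. The brass post comes up through it.
- post_tip (a point): Top of the brass post, on its axis over the seat: 4 mm above the seat with the lever raised, 18 mm with the lever held down. The post is 22 mm thick, its last 7 mm coned to 12 mm across. Four spring balls in its side, 10 mm below the tip, stick out to 30 mm across.
- cap: Turned boxwood cap, cylinder 40 mm across, 36 mm high, about 45 g, on the table open side down. Origin: centre of underside, z up. Cavity 33 mm wide, 24 mm deep, its mouth narrowed by a lip 4 mm high, 26 mm bore. Pressed over the raised post, the lip meets the balls with the underside 13 mm above the seat, takes about 12 N (16 if off-centre), clicks, the force drops and it lands on the seat.
- sake_cup: Cracked stoneware sake cup, 60 mm across, 50 mm high, loose on the table. Origin: centre of its underside. Leave it alone.
- candle_holder: Brass candle holder with a candle, base 76 mm across, 121 mm high in all, loose on the table. Origin: centre of its underside. Leave it alone.
- trays: Stack of three boxwood piece trays, 130 x 100 mm, 72 mm high, loose on the table. Origin: centre of its underside. Leave it alone.

How it is judged (in metres and radians):
On the way, in this order (a step that is already met when the one before it is completed fails the run):
1. the lever is pressed down and held by its catch, the hand off it, the cap not yet on the seat (value of joint lever between 0.385 and 0.412 rad and contact force between the fingers and press below 0.5 N and distance between cap and seat above 0.025 m), for 0.3 s.
2. with the lever held down, the cap has clicked over the post and sits on the seat (value of joint lever above 0.385 rad and z of cap in the frame of seat below 0.002 m and horizontal distance between cap and seat below 0.004 m), for 0.2 s.
At the end, for the whole second after the job is handed in: The catch still holds the lever down (joint above 0.385 rad); the cap sits home on the seat (underside within 2 mm of it, within 4 mm of the axis, tilt under 0.08 rad), at rest; the fingers are still on the cap (more than 3 N) and it is pressed onto the press with more than 3 N (all of step 2 and z of cap in the frame of seat above -0.002 m and angle between cap's own z axis and vertical below 0.08 rad and contact force between cap and press above 3 N and contact force between the fingers and cap above 3 N and linear speed of cap below 0.02 m/s); the arm keeps its last pose, push and grip.
It fails at once if the sake cup is shifted more than 25 mm or tipped (distance of sake_cup from where it was at the start of the episode above 0.025 m or angle between sake_cup's own z axis and vertical above 0.4 rad).
It fails at once if the candle holder is shifted more than 25 mm or tipped (distance of candle_holder from where it was at the start of the episode above 0.025 m or angle between candle_holder's own z axis and vertical above 0.4 rad).
It fails at once if the tray stack is shifted more than 25 mm or tipped (distance of trays from where it was at the start of the episode above 0.025 m or angle between trays's own z axis and vertical above 0.4 rad).
It also fails if it takes over 56 s, if anything falls off the work surface, if the arm or the gripper's body presses on something with over 40 N, if the wrist force passes 120 N, or if a joint passes its speed limit or range.

## Working session

There is one attempt and no reset: what is moved stays moved. The work goes in short steps, Python scripts to look and compute and a tool call to move; the robot and the scene stay as the last step left them, time stands still between calls to the robot, and variables do not carry over. Pictures are saved under pics/ and viewed, at most 10 in all, crops included, and the job is handed in when it is done.

Besides the shell and the picture viewer there is one more tool, called after "Request:" as name(argument=value, ...), one argument or row to a line, values as JSON. step_arm: Moves the arm, as the interface text tells. Its arguments: {"type":"object","properties":{"plan":{"type":"array"},"squeeze":{"type":"number"}},"required":["plan"]}

```bash
mkdir -p pics; cat > h.py <<'E'
from rig import *
import numpy as np, cv2
def cloud(c):
    d=c["depth"]; f=210/np.tan(np.radians(c["vertical_fov"])/2)
    v,u=np.mgrid[:420,:560]
    P=np.stack([(u-c["cx"])/f*d,(v-c["cy"])/f*d,d],-1)
    R=cv2.Rodrigues(np.array(c["rvec"],float))[0]
    W=(P-np.array(c["tvec"]).ravel())@R
    W[d==0]=np.nan
    return W
def save(n,im): cv2.imwrite(f"pics/{n}.png",im[...,::-1])
E
python3 - <<'E'
from h import *
for n in("scene","top"):
    c=capture(n); save(n+"0",c["color"]); np.save(n+"0.npy",cloud(c)); print(c["vertical_fov"],c["cx"],c["cy"],c["rvec"],c["tvec"])
print(sense())
E
```

```text
44.092929752851774 283.99800914393256 213.32236119517123 [ 0.89095939  2.58590282 -0.96035012] [ 466.12852261 -159.70019968 1619.84195592]
55.96984645828273 282.2894105445231 209.0726957096361 [ 2.15973909 -2.11564355  0.22162489] [ -32.48406152  580.19127625 1026.81281475]
{'time_s': 0.1, 'joints': array([ 1.04759630e+00,  3.13368612e-01,  1.49834631e+00, -5.37448317e-06,
        1.33096518e+00, -2.23386567e-01]), 'dq': array([ 0.00129699, -0.00138511, -0.00314711, -0.00156975, -0.00126334,
        0.00118564]), 'tau': array([ 3.12720797e-03, -4.12897360e+01, -2.60141087e+01, -1.67155818e-04,
        3.03173569e-03, -1.93766300e-05]), 'eef_pos': array([154.98887463, 501.45485421, 303.41083673]), 'ee_rot': array([-1.95858012e-04,  1.49345252e-01,  9.88784961e-01, -5.07232497e-04]), 'force': array([-0.53104405, -0.35119272, -0.177386  ]), 'wrist_torque': array([-0.02232886, -0.04119619,  0.06245854]), 'grip_force': 0.0, 'grip_width': 1.000941536892756}
```

View pics/scene0.png

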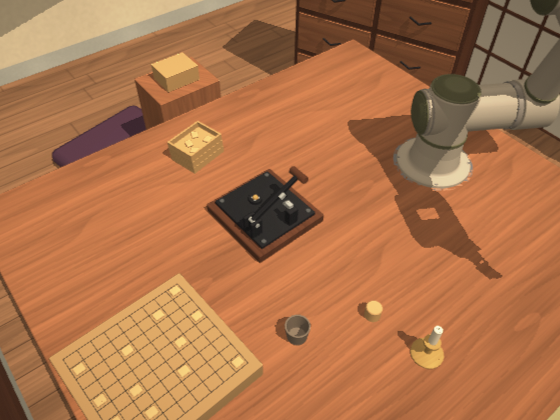

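View pics/top0.png

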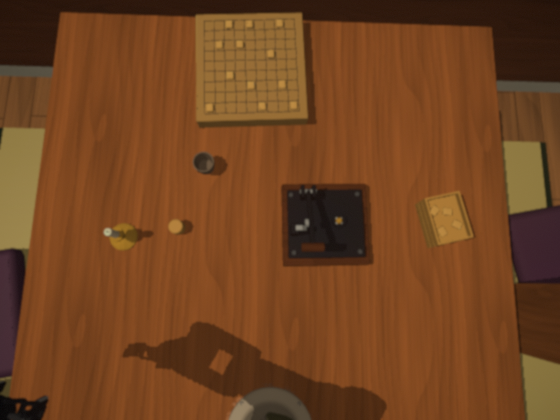

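```bash
python3 - <<'E'
from h import *
T=np.load("top0.npy");S=np.load("scene0.npy")
print("table z",np.nanmedian(T[280:300,380:420,2]),np.nanmedian(S[150:190,330:370,2]))
ct=T[219:236,168:185].reshape(-1,3);ct=ct[(ct[:,2]>28)&(ct[:,2]<45)]
cs=S[298:324,362:386].reshape(-1,3);k=cs[(cs[:,2]>30)&(cs[:,2]<45)]
for q in (ct,k): print("cap",len(q),np.nanmean(q,0),cv2.minEnclosingCircle(q[:,:2].astype(np.float32)))
# stand/plate rect
for n,W,sl in(("top",T,np.s_[175:275,275:375]),("scene",S,np.s_[165:260,200:328])):
    q=W[sl].reshape(-1,3)
    q=q[(q[:,2]>22)&(q[:,2]<50)]
    print(n,len(q),cv2.minAreaRect(q[:,:2].astype(np.float32)))
    q=W[sl].reshape(-1,3); h=q[q[:,2]>130]; print("handle",len(h),h.mean(0),h.min(0),h.max(0),cv2.minAreaRect(h[:,:2].astype(np.float32)))
print("post top",T[216:226,333:345].reshape(-1,3)[T[216:226,333:345,2].ravel()>49].mean(0), T[221,339],S[197,255])
c=cv2.imread("pics/top0.png")[175:275,270:380];d=cv2.imread("pics/scene0.png")[160:260,200:330]
cv2.imwrite("pics/crop0.png",np.hstack([cv2.resize(c,(385,350),interpolation=2),cv2.resize(d,(415,350),interpolation=2)]))
E
```

```text
table z -0.8613541799887278 0.7167238933547659
cap 167 [528.88314612 270.20944497  35.13851684] ((528.8958740234375, 270.4395446777344), 19.40175437927246)
cap 202 [536.60847535 269.15556228  35.74787013] ((535.5222778320312, 269.15362548828125), 20.715421676635742)
top 6037 ((546.433349609375, -141.03639221191406), (230.85304260253906, 240.37522888183594), 1.7816919088363647)
handle 330 [484.36090296 -92.13062997 154.77340606] [ 459.36799238 -120.77921417  130.00567389] [539.68317802 -65.29137639 169.55989224] ((499.77618408203125, -92.6551513671875), (80.08085632324219, 55.52994918823242), 0.9102827906608582)
scene 4538 ((552.0150146484375, -143.44435119628906), (233.8311767578125, 244.84307861328125), 1.905121922492981)
handle 313 [495.66016195 -92.64254567 152.27922172] [ 462.13209854 -125.3601327   130.02713396] [555.82434086 -66.96374522 168.60374477] ((501.92626953125, -85.83464050292969), (98.38990783691406, 55.10122299194336), 21.14132308959961)
post top [ 552.65106257 -173.97631064   52.53275338] [ 550.40769982 -174.94491631   58.4641078 ] [ 556.96926964 -177.99441197   54.52017217]
```

View pics/crop0.png

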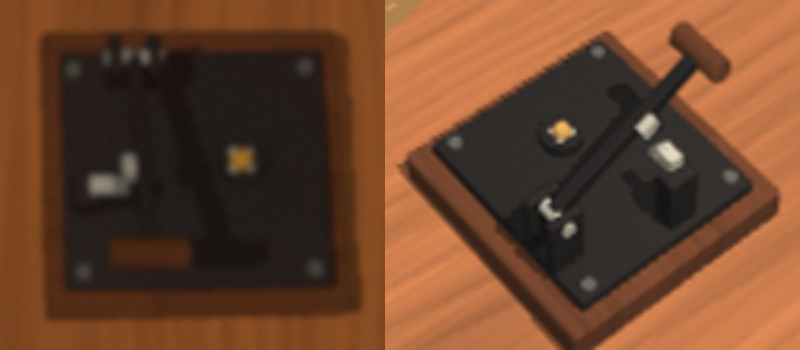

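Request:
step_arm(
  plan=[
    {"offset":[-48.2,-47.5,3.0],"rot":[0,0,-19],"gripper":0},
    {"offset":[-48.2,-47.5,3.0],"rot":[0,0,-19],"gripper":0},
    {"offset":[-48.2,-47.5,3.0],"rot":[0,0,-19],"gripper":0},
    {"offset":[-48.2,-47.5,3.0],"rot":[0,0,-19],"gripper":0},
    {"offset":[-48.2,-47.5,3.0],"rot":[0,0,-19],"gripper":0},
    {"offset":[-48.2,-47.5,3.0],"rot":[0,0,-19],"gripper":0},
    {"offset":[-48.2,-47.5,3.0],"rot":[0,0,-19],"gripper":0},
    {"offset":[-48.2,-47.5,3.0],"rot":[0,0,-19],"gripper":0},
    {"offset":[-48.2,-47.5,3.0],"rot":[0,0,-19],"gripper":0},
    {"offset":[-48.2,-47.5,3.0],"rot":[0,0,-19],"gripper":0},
    {"offset":[-48.2,-47.5,3.0],"rot":[0,0,-19],"gripper":0},
    {"offset":[-48.2,-47.5,3.0],"rot":[0,0,-19],"gripper":0},
  ],
)

```text
time_s: 1.3
eef_pos: [434.8, -20.4, 277.6]
ee_rot: [-0.0, -0.016, 1.0, 0.0]
force: [0.2, 1.1, 0.7]
grip_width: -0.001
grip_force: 0.0
```

Request:
step_arm(
  plan=[
    {"offset":[-4.0,-7.4,0.5],"rot":[0,0,0],"gripper":0},
    {"offset":[-4.0,-7.4,0.5],"rot":[0,0,0],"gripper":0},
    {"offset":[-4.0,-7.4,0.5],"rot":[0,0,0],"gripper":0},
    {"offset":[-4.0,-7.4,0.5],"rot":[0,0,0],"gripper":0},
  ],
)

```text
time_s: 1.7
eef_pos: [476.5, -91.1, 272.2]
ee_rot: [-0.001, -0.015, 1.0, 0.0]
force: [-0.3, -0.1, 0.3]
grip_width: 0.002
grip_force: 0.0
```

```bash
python3 - <<'E'
from h import *
s=sense();print(s["eef_pos"],s["ee_rot"],s["force"])
ims=[]
for n in("scene","top"):
    c=capture(n); W=cloud(c); np.save(n+"1.npy",W)
    R=cv2.Rodrigues(np.array(c["rvec"],float))[0]; f=210/np.tan(np.radians(c["vertical_fov"])/2)
    p=R@(s["eef_pos"]+[0,0,-73])+np.array(c["tvec"]).ravel(); u,v=int(f*p[0]/p[2]+c["cx"]),int(f*p[1]/p[2]+c["cy"]); print(n,"pred tip",u,v)
    im=c["color"].copy(); im[v,u]=[255,0,255]
    v0=max(v-60,0);u0=max(u-60,0);print("crop org",u0,v0); ims.append(cv2.resize(im[v0:v0+100,u0:u0+100],(400,400),interpolation=cv2.INTER_NEAREST))
save("crop1",np.hstack(ims))
E
```

```text
[476.49909471 -91.1141944  272.17924113] [-6.85438663e-04 -1.54032272e-02  9.99881047e-01  4.03479636e-04] [-0.27027712 -0.08151119  0.30601014]
scene pred tip 299 164
crop org 239 104
top pred tip 313 242
crop org 253 182
```

View pics/crop1.png

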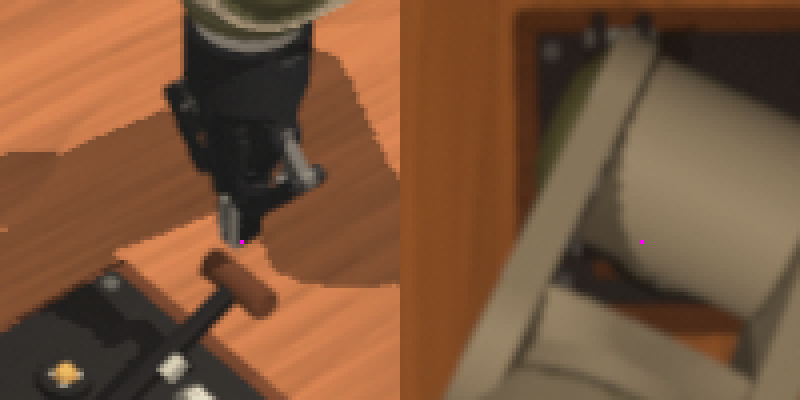

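Request:
step_arm(
  plan=[
    {"offset":[0.35,-0.35,1.5],"rot":[0,0,0],"gripper":0},
    {"offset":[0.35,-0.35,3.0],"rot":[0,0,0],"gripper":0},
    {"offset":[0.5,-0.35,4.0],"rot":[0,0,0],"gripper":0},
    {"offset":[0.8,-0.35,5.0],"rot":[0,0,0],"gripper":0},
    {"offset":[1.1,-0.35,6.0],"rot":[0,0,0],"gripper":0},
    {"offset":[1.4,-0.35,7.0],"rot":[0,0,0],"gripper":0},
    {"offset":[1.6,-0.35,8.0],"rot":[0,0,0],"gripper":0},
    {"offset":[1.7,-0.35,8.7],"rot":[0,0,0],"gripper":0},
    {"offset":[1.75,-0.35,9.2],"rot":[0,0,0],"gripper":0},
    {"offset":[1.75,-0.35,9.2],"rot":[0,0,0],"gripper":0},
  ],
)

```text
time_s: 2.8
eef_pos: [459.0, -94.9, 180.1]
ee_rot: [-0.0, -0.016, 1.0, 0.0]
force: [-1.5, -0.0, 2.5]
grip_width: 0.001
grip_force: 1.4
```

Request:
step_arm(
  plan=[
    {"offset":[0,0,0.4],"rot":[0,0,0],"gripper":0},
    {"offset":[0,0,0.8],"rot":[0,0,0],"gripper":0},
    {"offset":[0,0,1.0],"rot":[0,0,0],"gripper":0},
    {"offset":[0,0,1.0],"rot":[0,0,0],"gripper":0},
  ],
)

```text
time_s: 3.2
eef_pos: [459.3, -95.0, 170.7]
ee_rot: [-0.0, -0.016, 1.0, -0.0]
force: [-3.3, 0.1, 4.4]
grip_width: -0.001
grip_force: 2.3
```

```bash
python3 - <<'E'
from h import *
c=capture("scene"); save("c2",cv2.resize(c["color"][130:260,220:350],(520,520),interpolation=2))
E
```

```text
(no output)
```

View pics/c2.png

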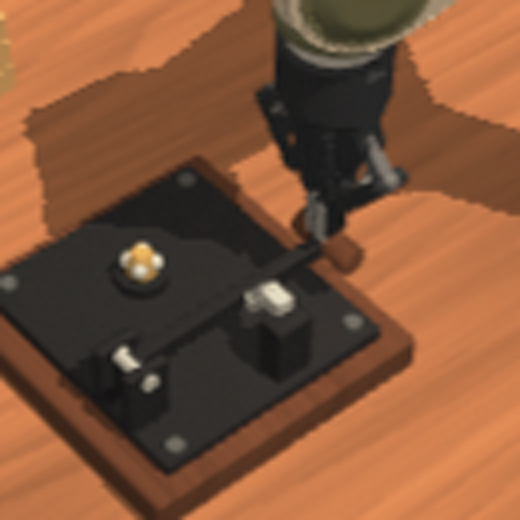

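Request:
step_arm(
  plan=[
    {"offset":[0,0,0.3],"rot":[0,0,0],"gripper":0},
    {"offset":[0,0,0.5],"rot":[0,0,0],"gripper":0},
    {"offset":[0,0,0.5],"rot":[0,0,0],"gripper":0},
  ],
)

```text
time_s: 3.55
eef_pos: [459.5, -95.1, 167.3]
ee_rot: [0.0, -0.016, 1.0, -0.0]
force: [-8.7, 2.2, 20.3]
grip_width: 0.002
grip_force: 10.3
```

Request:
step_arm(
  plan=[
    {"offset":[0,0,-1],"rot":[0,0,0],"gripper":0},
    {"offset":[0,0,-4],"rot":[0,0,0],"gripper":0},
    {"offset":[0,0,-8],"rot":[0,0,0],"gripper":0},
    {"offset":[0,0,-8],"rot":[0,0,0],"gripper":0},
  ],
)

```text
time_s: 3.95
eef_pos: [461.0, -95.6, 250.1]
ee_rot: [0.004, -0.016, 1.0, -0.002]
force: [0.6, -0.6, -0.7]
grip_width: 0.001
grip_force: 0.0
```

```bash
python3 - <<'E'
from h import *
print(sense()["force"])
c=capture("scene"); W=cloud(c); save("c3",cv2.resize(c["color"][130:260,200:330],(520,520),interpolation=2))
q=W[165:250,215:330].reshape(-1,3);
h=q[(abs(q[:,0]-460)<25)&(abs(q[:,1]+95)<40)&(q[:,2]>70)&(q[:,2]<160)]; print(len(h),h.mean(0),np.percentile(h[:,2],[10,50,90]))
q=q[(np.hypot(q[:,0]-556,q[:,1]+177)<16)&(q[:,2]>60)];print("post",len(q),q.mean(0),q.max(0))
E
```

```text
[ 0.59929812 -0.55320245 -0.65781867]
176 [465.2019192  -93.31092375  96.09911332] [ 88.36685162  97.23010201 101.40791158]
post 56 [ 560.08473283 -175.18956      67.49750164] [ 569.56262438 -166.77156326   75.83071688]
```

View pics/c3.png

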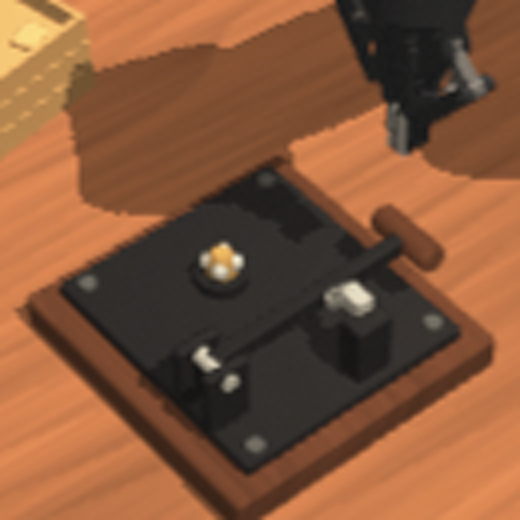

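Request:
step_arm(
  plan=[
    {"offset":[-8.4,36.2,5],"rot":[0,0,90],"gripper":7.5},
    {"offset":[-8.4,36.2,5],"rot":[0,0,90],"gripper":7.5},
    {"offset":[-8.4,36.2,5],"rot":[0,0,90],"gripper":7.5},
    {"offset":[-8.4,36.2,5],"rot":[0,0,90],"gripper":7.5},
    {"offset":[-8.4,36.2,5],"rot":[0,0,90],"gripper":7.5},
    {"offset":[-8.4,36.2,5],"rot":[0,0,90],"gripper":7.5},
    {"offset":[-8.4,36.2,5],"rot":[0,0,90],"gripper":7.5},
    {"offset":[-8.4,36.2,5],"rot":[0,0,90],"gripper":7.5},
    {"offset":[-8.4,36.2,5],"rot":[0,0,90],"gripper":7.5},
    {"offset":[-8.4,36.2,5],"rot":[0,0,90],"gripper":7.5},
    {"offset":[-8.4,36.2,5],"rot":[0,0,90],"gripper":7.5},
    {"offset":[-8.4,36.2,5],"rot":[0,0,90],"gripper":7.5},
  ],
)

```text
time_s: 5.2
eef_pos: [531.4, 269.7, 194.0]
ee_rot: [-0.001, 0.697, 0.717, -0.001]
force: [0.5, -0.3, 0.6]
grip_width: 0.878
grip_force: 0.0
```

```bash
python3 - <<'E'
from h import *
s=sense();print(s["eef_pos"],s["ee_rot"],s["joints"],s["grip_width"])
c=capture("scene"); save("c4",cv2.resize(c["color"][220:350,300:430],(520,520),interpolation=2))
E
```

```text
[531.4057354  269.73963196 193.96915931] [-5.97727320e-04  6.97414289e-01  7.16667529e-01 -7.78114522e-04] [2.73214817e-01 5.67884163e-01 1.41413578e+00 2.75668433e-04
 1.16151875e+00 2.45875823e-01] 0.877680638198254
```

View pics/c4.png

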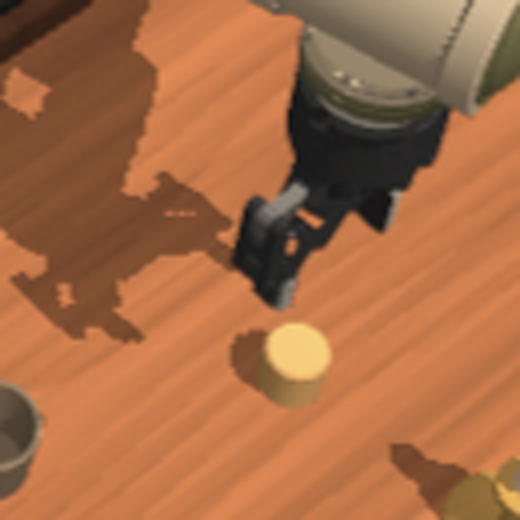

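Request:
step_arm(
  plan=[
    {"offset":[0,0,4],"rot":[0,0,0],"gripper":7.5},
    {"offset":[0,0,8],"rot":[0,0,0],"gripper":7.5},
    {"offset":[0,0,10.5],"rot":[0,0,0],"gripper":7.5},
    {"offset":[0,0,11.8],"rot":[0,0,0],"gripper":7.5},
    {"offset":[0,0,11.8],"rot":[0,0,0],"gripper":6},
    {"offset":[0,0,11.8],"rot":[0,0,0],"gripper":5},
    {"offset":[0,0,11.8],"rot":[0,0,0],"gripper":4.5},
    {"offset":[0,0,11.8],"rot":[0,0,0],"gripper":4},
    {"offset":[0,0,11.8],"rot":[0,0,0],"gripper":3.7},
    {"offset":[0,0,11.8],"rot":[0,0,0],"gripper":3.5},
    {"offset":[0,0,11.8],"rot":[0,0,0],"gripper":3.5},
    {"offset":[0,0,11.8],"rot":[0,0,0],"gripper":3.5},
  ],
  squeeze=20,
)

```text
time_s: 6.45
eef_pos: [532.3, 269.7, 79.1]
ee_rot: [0.001, 0.696, 0.718, 0.001]
force: [-0.5, -0.8, 6.5]
grip_width: 0.461
grip_force: 20.2
```

Request:
step_arm(
  plan=[
    {"offset":[0,0,0],"rot":[0,0,0],"gripper":5},
    {"offset":[0,0,0],"rot":[0,0,0],"gripper":7.5},
    {"offset":[0,0,0],"rot":[0,0,-90],"gripper":7.5},
    {"offset":[0,0,0],"rot":[0,0,-90],"gripper":7.5},
    {"offset":[0,0,0],"rot":[0,0,-90],"gripper":7.5},
    {"offset":[0,0,0],"rot":[0,0,-90],"gripper":7.5},
    {"offset":[0,0,0],"rot":[0,0,-90],"gripper":7.5},
    {"offset":[0,0,0],"rot":[0,0,-90],"gripper":7.5},
    {"offset":[0,0,0],"rot":[0,0,-90],"gripper":7.5},
    {"offset":[0,0,0],"rot":[0,0,-90],"gripper":7.5},
    {"offset":[0,0,0],"rot":[0,0,-90],"gripper":7.5},
    {"offset":[0,0,0],"rot":[0,0,-90],"gripper":7.5},
  ],
)

```text
time_s: 7.65
eef_pos: [531.7, 269.5, 77.7]
ee_rot: [-0.0, 0.016, 1.0, -0.0]
force: [-0.0, -0.7, -0.0]
grip_width: 0.877
grip_force: 0.0
```

Request:
step_arm(
  plan=[
    {"offset":[0,0,0],"rot":[0,0,0],"gripper":6},
    {"offset":[0,0,0],"rot":[0,0,0],"gripper":5},
    {"offset":[0,0,0],"rot":[0,0,0],"gripper":4.5},
    {"offset":[0,0,0],"rot":[0,0,0],"gripper":4},
    {"offset":[0,0,0],"rot":[0,0,0],"gripper":3.5},
    {"offset":[0,0,0],"rot":[0,0,0],"gripper":3},
    {"offset":[0,0,0],"rot":[0,0,0],"gripper":3},
    {"offset":[0,0,0],"rot":[0,0,0],"gripper":3},
  ],
  squeeze=80,
)

```text
time_s: 8.45
eef_pos: [531.9, 269.6, 78.2]
ee_rot: [0.0, 0.02, 1.0, 0.0]
force: [-1.0, -1.0, 5.2]
grip_width: 0.446
grip_force: 80.4
```

Request:
step_arm(
  plan=[
    {"offset":[0,0,-4],"rot":[0,0,0],"gripper":3},
    {"offset":[0,0,-8],"rot":[0,0,0],"gripper":3},
    {"offset":[0,0,-12],"rot":[0,0,0],"gripper":3},
    {"offset":[0,0,-16],"rot":[0,0,0],"gripper":3},
    {"offset":[-4.1,-44.5,-16],"rot":[0,0,0],"gripper":3},
    {"offset":[-4.1,-44.5,-16],"rot":[0,0,0],"gripper":3},
    {"offset":[-4.1,-44.5,-16],"rot":[0,0,0],"gripper":3},
    {"offset":[-4.1,-44.5,-16],"rot":[0,0,0],"gripper":3},
    {"offset":[-4.1,-44.5,-16],"rot":[0,0,0],"gripper":3},
    {"offset":[-4.1,-44.5,-16],"rot":[0,0,0],"gripper":3},
    {"offset":[-4.1,-44.5,-16],"rot":[0,0,0],"gripper":3},
    {"offset":[-4.1,-44.5,-16],"rot":[0,0,0],"gripper":3},
  ],
)

```text
time_s: 9.65
eef_pos: [552.6, -132.0, 237.5]
ee_rot: [-0.0, 0.02, 1.0, 0.0]
force: [1.9, 0.5, 0.1]
grip_width: 0.449
grip_force: 80.4
```

Request:
step_arm(
  plan=[
    {"offset":[0,-5,0],"rot":[0,0,0],"gripper":3},
    {"offset":[0,-5,0],"rot":[0,0,0],"gripper":3},
  ],
)

```text
time_s: 9.85
eef_pos: [550.2, -185.3, 237.1]
ee_rot: [-0.0, 0.023, 1.0, -0.001]
force: [-0.2, 1.7, -0.5]
grip_width: 0.45
grip_force: 80.5
```

```bash
python3 - <<'E'
from h import *
s=sense();print(s)
E
```

```text
{'time_s': 9.85, 'joints': array([-5.26090838e-01,  4.90606224e-01,  1.41835871e+00, -1.23432974e-03,
        1.23242243e+00, -2.05113255e+00]), 'dq': array([ 0.09497538, -0.02908696,  0.04860161,  0.03076932,  0.00610239,
        0.06461742]), 'tau': array([-3.43362808e+00, -4.79213727e+01, -2.62391156e+01, -2.54644481e-01,
       -3.80009157e-02, -6.81748465e-01]), 'eef_pos': array([ 550.24682377, -185.27652319,  237.0649448 ]), 'ee_rot': array([-1.90839607e-04,  2.26705485e-02,  9.99742815e-01, -5.59518195e-04]), 'force': array([-0.15451154,  1.66919119, -0.47189187]), 'wrist_torque': array([0.04238676, 0.0076268 , 0.03523577]), 'grip_force': 80.5088147521019, 'grip_width': 0.4500028625932831}
```

Request:
step_arm(
  plan=[
    {"offset":[-0.45,0.67,2],"rot":[0,0,0],"gripper":3},
    {"offset":[-0.45,0.67,4],"rot":[0,0,0],"gripper":3},
    {"offset":[-0.45,0.67,6],"rot":[0,0,0],"gripper":3},
    {"offset":[-0.45,0.67,6],"rot":[0,0,0],"gripper":3},
    {"offset":[-0.45,0.67,6],"rot":[0,0,0],"gripper":3},
    {"offset":[-0.45,0.67,6],"rot":[0,0,0],"gripper":3},
  ],
)

```text
time_s: 10.45
eef_pos: [556.1, -173.4, 179.0]
ee_rot: [0.001, 0.019, 1.0, -0.0]
force: [0.0, 1.2, -0.7]
grip_width: 0.453
grip_force: 80.5
```

```bash
python3 - <<'E'
from h import *
s=sense();print(s["eef_pos"],s["force"])
c=capture("scene"); save("c5",cv2.resize(c["color"][130:260,200:330],(520,520),interpolation=2))
E
```

```text
[ 556.14166016 -173.41803864  178.95527293] [ 0.00591138  1.24713434 -0.69965447]
```

View pics/c5.png

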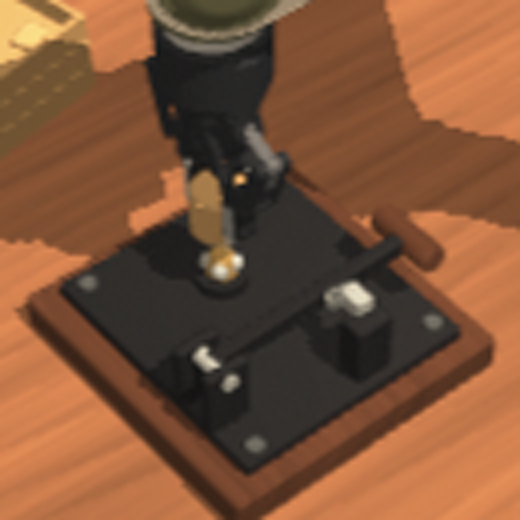

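```bash
python3 - <<'E'
from h import *
s=sense();print(s["eef_pos"])
c=capture("scene");W=cloud(c)
f=210/np.tan(np.radians(c["vertical_fov"])/2);K=np.array([[f,0,c["cx"]],[0,f,c["cy"]],[0,0,1]])
P=np.array([[555,-176.8,52],[555,-176.8,70],[556,-173.4,101],[556,-173.4,137]])
print(((cv2.projectPoints(P,np.array(c["rvec"],float),np.array(c["tvec"],float),K,None)[0][:,0])-[200,130])*4)
im=c["color"].astype(int)
hsv=cv2.cvtColor(c["color"],cv2.COLOR_RGB2HSV)
sub=np.s_[165:195,240:275]; w=W[sub].reshape(-1,3);rgb=im[sub].reshape(-1,3)
m=(abs(w[:,0]-556)<35)&(abs(w[:,1]+173)<35)&(w[:,2]>95)&(w[:,2]<145)&(rgb[:,0]-rgb[:,2]>50)
v,u=np.mgrid[165:195,240:275];print(m.sum(),w[m].mean(0),w[m].min(0),w[m].max(0),((u.ravel()[m].min()-200)*4,(u.ravel()[m].max()-200)*4,(v.ravel()[m].min()-130)*4,(v.ravel()[m].max()-130)*4))
E
```

```text
[ 556.11647213 -173.4398277   178.95679725]
[[223.41162437 270.19933036]
 [222.70148984 252.42183236]
 [223.23028797 224.51656098]
 [221.75196694 186.69499619]]
135 [ 571.0676979  -173.52652492  128.39640926] [ 541.71773958 -206.00654865  101.74017939] [ 581.11390352 -155.34262629  142.39218747] (np.int64(180), np.int64(240), np.int64(168), np.int64(244))
```

```bash
python3 - <<'E'
from h import *
from scipy.optimize import least_squares
print(sense()["eef_pos"])
c=capture("scene");W=cloud(c)
R=cv2.Rodrigues(np.array(c["rvec"],float))[0];print("cam",-R.T@np.array(c["tvec"]).ravel())
im=c["color"].astype(int)
sub=np.s_[165:195,240:275]; w=W[sub].reshape(-1,3);rgb=im[sub].reshape(-1,3)
m=(np.hypot(w[:,0]-556,w[:,1]+173)<30)&(w[:,2]>104)&(w[:,2]<135)&(rgb[:,0]-rgb[:,2]>50)
q=w[m];print(len(q))
print(least_squares(lambda p:np.hypot(q[:,0]-p[0],q[:,1]-p[1])-20,[556,-173],loss="soft_l1").x)
for z in(105,115,125,132):
    k=q[abs(q[:,2]-z)<4];print(z,len(k),k.mean(0))
# post with same camera, upper part
sub=np.s_[188:206,246:266]; w=W[sub].reshape(-1,3);w=w[(w[:,2]>62)&(w[:,2]<80)&(np.hypot(w[:,0]-556,w[:,1]+177)<20)];print("post",len(w),w.mean(0))
E
```

```text
[ 556.04010997 -173.46966226  178.82578107]
cam [1111.70617956  630.13938865 1110.72122368]
71
[ 559.22655476 -177.05405649]
105 11 [ 575.31989553 -166.8576669   106.83655598]
115 19 [ 575.04399218 -165.79879552  115.12081102]
125 15 [ 575.21130689 -169.70440183  125.54822614]
132 22 [ 572.36470487 -171.52051126  132.20789177]
post 51 [ 560.43325098 -175.65013487   67.45466459]
```

Request:
step_arm(
  plan=[
    {"offset":[0.12,-0.3,0],"rot":[0,0,0],"gripper":3},
    {"offset":[0.12,-0.3,0.8],"rot":[0,0,0],"gripper":3},
    {"offset":[0.12,-0.3,1.6],"rot":[0,0,0],"gripper":3},
    {"offset":[0.12,-0.3,2.3],"rot":[0,0,0],"gripper":3},
    {"offset":[0.12,-0.3,2.8],"rot":[0,0,0],"gripper":3},
    {"offset":[0.12,-0.3,3.2],"rot":[0,0,0],"gripper":3},
    {"offset":[0.12,-0.3,3.2],"rot":[0,0,0],"gripper":3},
  ],
  squeeze=100,
)

```text
time_s: 11.3
eef_pos: [554.3, -176.2, 145.1]
ee_rot: [-0.0, 0.019, 1.0, 0.0]
force: [-0.2, -0.0, -0.7]
grip_width: 0.446
grip_force: 100.2
```

Request:
step_arm(
  plan=[
    {"offset":[0,0,0.3],"rot":[0,0,0],"gripper":3},
    {"offset":[0,0,0.5],"rot":[0,0,0],"gripper":3},
    {"offset":[0,0,0.6],"rot":[0,0,0],"gripper":3},
    {"offset":[0,0,0.6],"rot":[0,0,0],"gripper":3},
  ],
)

```text
time_s: 11.7
eef_pos: [554.8, -176.5, 140.9]
ee_rot: [0.001, 0.019, 1.0, -0.0]
force: [-1.1, 1.3, 6.2]
grip_width: 0.444
grip_force: 101.4
```

Request:
step_arm(
  plan=[
    {"offset":[0,0,0.3],"rot":[0,0,0],"gripper":3},
    {"offset":[0,0,0.6],"rot":[0,0,0],"gripper":3},
    {"offset":[0,0,0.8],"rot":[0,0,0],"gripper":3},
    {"offset":[0,0,0.8],"rot":[0,0,0],"gripper":3},
  ],
)

```text
time_s: 12.1
eef_pos: [554.3, -176.3, 131.2]
ee_rot: [-0.0, 0.02, 1.0, 0.0]
force: [0.4, 0.8, -3.4]
grip_width: 0.445
grip_force: 100.7
```

Clicked over (force dropped); now push onto the seat.

Request:
step_arm(
  plan=[
    {"offset":[0,0,0.2],"rot":[0,0,0],"gripper":3},
    {"offset":[0,0,0.4],"rot":[0,0,0],"gripper":3},
    {"offset":[0,0,0.5],"rot":[0,0,0],"gripper":3},
    {"offset":[0,0,0.5],"rot":[0,0,0],"gripper":3},
  ],
)

```text
time_s: 12.5
eef_pos: [554.5, -176.3, 130.2]
ee_rot: [0.0, 0.019, 1.0, -0.0]
force: [-12.5, 5.6, 29.5]
grip_width: 0.443
grip_force: 104.4
```

Request:
step_arm(
  plan=[
    {"offset":[0.05,0.02,0],"rot":[0,0,0],"gripper":3},
    {"offset":[0.05,0.02,0],"rot":[0,0,0],"gripper":3},
    {"offset":[0.05,0.02,0],"rot":[0,0,0],"gripper":3},
    {"offset":[0.05,0.02,0],"rot":[0,0,0],"gripper":3},
  ],
)

```text
time_s: 12.9
eef_pos: [554.4, -176.3, 130.2]
ee_rot: [0.001, 0.019, 1.0, -0.001]
force: [-10.3, 4.6, 26.4]
grip_width: 0.443
grip_force: 103.9
```

```bash
python3 - <<'E'
from h import *
s=sense();print(s["eef_pos"],s["force"],s["wrist_torque"])
c=capture("scene"); save("c6",cv2.resize(c["color"][130:260,200:330],(520,520),interpolation=2))
E
```

```text
[ 554.44584238 -176.3016877   130.17995878] [-10.29345217   4.5684948   26.35657219] [ 0.85396327  1.65574459 -0.014502  ]
```

View pics/c6.png

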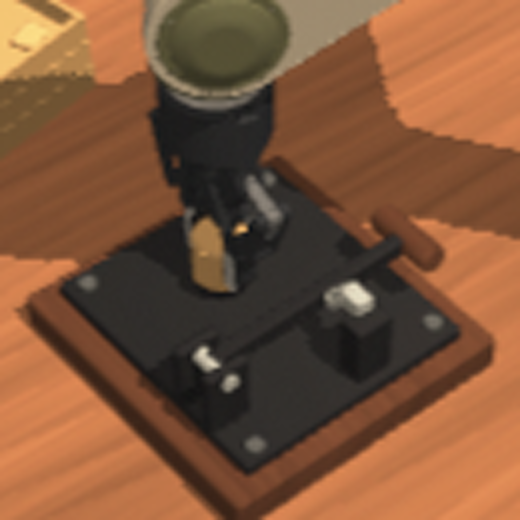

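The picture shows the cap down with the seat hidden beneath it, at about crop (215, 270). The lever is level under the catch, at about (350, 295). The push is steady at 26 N.

```bash
python3 -c "
from h import *
print(finish_job())"
```

```text
the job is handed in; nothing more can be done
None
```

I handed the job in with the lever held down by its catch and the cap clicked over the post. The cap appears fully home on its seat, and I am still gripping it (about 104 N) and pressing down with about 26 N. The hand-in returned no verdict.

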